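# Feel for the hand mixer's flush eject button and pop its beaters out

## Task

Pop the two beaters out of the white hand mixer that lies on its side: set your closed fingertips lightly on the flat panel on top, close to either end of it, and feel your way along for the eject button, which is set in the panel in the same white plastic. Press the button until the beaters spring out, then let it spring back up and take your hand away. Only touch and press: do not lean hard on the mixer, lift it or shove it about, and leave everything around it where it is.

Things in the scene. Friction and masses are not known exactly. Their poses are not given: they have to be found in the camera images.
- mixer: White plastic hand mixer, loose, about 1 kg, lying on its side. Origin: centre of the underside, on the counter. y: along its 222 mm length, towards the nose. x: out of its 84 mm wide body to the side of the two steel beaters (they reach x = 162 mm, 182 when ejected; level, 45 mm above the counter, at y = 20 and 68 mm). Grip handle on the -x side, out to x = -115 mm. z up. Yaw within 0.45 rad.
- panel (a point): Centre of the flat, level, rigid white panel on the mixer's upper side, on its surface, 80 mm above the counter; axes as the mixer's. 150 mm long (y), 80 mm wide (x), between end caps 3 mm higher. The button lies in it on the long middle line (x = 0), its middle anywhere from y = -30 to +30 mm; its place is not reported. At least 24 mm at each end is plain panel.
- eject (a joint): Eject button, a white square of 39 mm in a 42 mm square opening of the panel, its face 2 mm below the panel: fingertips drop 2 mm there, and it gives. Value: travel straight down, m, 0 at rest, 0.007 fully down. Light spring, about 0.7 N per mm (5 N fully down); it frees the beaters at about 0.004 and springs back when let go.
- beaters (a joint): How far the pair of beaters has sprung out along the mixer's +x, m: about 0 while the catch holds them, 0.020 when ejected. They go by themselves once the button frees them, and stay out.
- bowl: Bystander, loose: green glass mixing bowl, 200 mm across, 90 mm high. Origin at the centre of its underside.
- spatula: Bystander, loose: bamboo spatula lying flat, 280 mm long. Origin at the centre of its underside.
- cup: Bystander, loose: small steel measuring cup with a side handle, 68 mm across, 55 mm high, beside the mixer's tail end. Origin at the centre of its underside.
- shaker: Bystander, loose: white ceramic salt shaker, 40 mm across, 68 mm high, beside the mixer's nose end. Origin at the centre of its underside.
- jar: Bystander, loose: glass jar with a steel cap, 60 mm across, 85 mm high. Origin at the centre of its underside.
- dish: Bystander, loose: terracotta dish, 110 mm across, 35 mm high. Origin at the centre of its underside.

How it is judged:
On the way, in this order (a step that is already met when the one before it is completed fails the run):
1. the fingertips rest on the panel near one of its ends (within 40 mm of it), the button still up (contact force between the fingers and mixer above 0.3 N and value of joint eject below 0.001 m and (y of the grasp point in the frame of panel above 0.035 m or y of the grasp point in the frame of panel below -0.035 m)), for 0.05 s.
2. the fingers press the eject button down at least 3 mm (value of joint eject above 0.003 m and contact force between the fingers and mixer above 0.5 N), for 0.02 s.
3. the beaters are out and the button has sprung back (value of joint beaters above 0.016 m and value of joint eject below 0.0015 m), for 0.1 s.
At the end, for the whole second after the job is handed in: The beaters are out by more than 16 mm, the button is back up within 1.5 mm, and the mixer lies flat and still on the counter within 30 mm of where it started (all of step 3 and distance of mixer from where it was at the start of the episode below 0.03 m and height (world z) of mixer below 0.008 m and angle between mixer's own z axis and vertical below 0.08 rad and linear speed of mixer below 0.01 m/s); the robot touches nothing.
It fails at once if the fingers press or strike the mixer with more than 45 N (contact force between the fingers and mixer above 45 N).
It fails at once if the mixer is lifted by 12 mm or tipped by 0.2 rad (height (world z) of mixer above 0.012 m or angle between mixer's own z axis and vertical above 0.2 rad).
It fails at once if the mixer is shoved by more than 30 mm (distance of mixer from where it was at the start of the episode above 0.03 m).
It fails at once if a thing beside the mixer is moved by more than 20 mm (distance of any of bowl, spatula, cup, shaker, jar, dish from where it was at the start of the episode above 0.02 m).
It also fails if it takes over 64 s, if anything falls off the work surface, if the arm or the gripper's body presses on something with over 40 N, if the wrist force passes 120 N, or if a joint passes its speed limit or range.

## Robot

A 6-joint arm with a two-finger parallel gripper is mounted at the origin on the work surface. World frame = base frame: x ahead of the robot, y to its left, z up, the work surface at z = 0. Lengths are in m, angles in rad, forces in N, time in s.
With the tool pointing down it reaches from about 0.35 to 0.775 m from the base axis. Payload 5.5 kg.
Tool frame: the origin (TCP) lies midway between the tips of the shut fingers; the grasp point (between the pads) lies 19 mm behind it; z points along the fingers, y is the direction in which the jaws open and shut (so a half turn about z gives the same grasp; the last joint's range is limited). The gripper opens to 85 mm and grips with 20 to 120 N. Pads are 22 mm wide; open, the fingers measure 114 mm over their backs; the gripper's body (76 mm by 85 mm) begins 54 mm behind the grasp point. The pads swing forward as they close: fully open they stand 13 mm farther back than shut.
Start: joints at [-1.4, 0.313, 0.046, 1.304, 0, 1.431], TCP at [0.176, -0.547, 0.231] pointing down, gripper open.
Joint ranges: [-2.76, 2.76], [-0.86, 1.69], [-1.03, 1.26], [-2.2, 2.34], [-1.47, 1.5], [-3.14, 3.14]. Speed limits (rad/s): [2.57, 2.57, 3.14, 3.14, 3.14, 3.14].

## Interface

Orientations are given as a unit quaternion [w, x, y, z].
In Python, from workcell import env gives the robot as it stands.
- The arm moves only by the shell command python3 -m creep 'ROWS' [OPENING] [FORCE]. ROWS is JSON, a list of rows, each a list of 6 numbers: the shift along the tool's x, y, z in m, then the turn, a rotation vector about the tool's x, y, z in degrees. A call has exactly 8 rows; each row is the pose to reach, as a shift and turn from the pose commanded when the call began, along the tool's axes at that moment; what a row does not reach only later rows make up. A row lasts 1/10 s, in which the tool goes at most 50 mm and 8.59 degrees, less where a joint would pass 70% of its speed; a pose out of reach is approached as far as the arm can. A call with a gripper value outside its range is refused whole. OPENING is the finger opening in m, from 0 to 0.0854, set as the call begins (- or left out, the last holds). The fingers move at their own pace and stop on an object; FORCE is the grip in N (left out, the last holds). Time passes only in rows, so rows that repeat a pose let the fingers close, or fill a call up. It gives the time, the measured TCP pose, the force and the opening at its end, in the units of the state.
- env.get_state(): the state, without advancing time (a new reading comes with each control period).
- env.read_camera(name): name is "side" or "top"; returns (picture, depth): 384x512x3 uint8, blue, green, red; 384x512 float32, m along the optical axis (not along the pixel's ray), 0 where there is no reading.
- env.camera_params(name): a dict with "fx", "fy", "cx", "cy" (pixels), "position" and "orientation" of the camera in the world. Camera axes: x right, y up, looking along -z (the intrinsics and any distortion apply to the point x, -y, -z); pixel columns grow to the right and rows downward; lengths in m; the calibration is good to about 2 mm. A picture is of the moment at which its call begins. camera_params takes no time and is no camera call.
- env.hand_in(): hands the job in, once; it reports no verdict.
The state is a dict: "clock": time; "joint_pos": joint angles; "qvel": joint speeds; "tau": joint torques, N m; "tcp_pos": TCP position; "orientation": TCP orientation; "wrist_force": force on the tool from outside, world axes, zero at the start; "ft_torque": the same for the moment, N m; "finger_gap": finger opening in m.
Only numpy, scipy, OpenCV 4.12 (cv2) and the standard library are available. Lean on these libraries where they do the work, as an engineer would, in place of code of your own. Each camera call takes 0.05 s, during which the arm holds its last target. There are 200 camera calls.

## Working session

There is one attempt and no reset: what is moved stays moved. The work goes in short steps, Python scripts to look and compute and a shell command to move; the robot and the scene stay as the last step left them, time stands still between calls to the robot, and variables do not carry over. Pictures are saved under pics/ and viewed, about 8 in all and at most 12, crops included, and the job is handed in when it is done.

```bash
mkdir -p pics
cat > h.py <<'E'
import numpy as np, cv2
from scipy.spatial.transform import Rotation as R
from workcell import env
def rot(q): return R.from_quat(np.r_[q[1:],q[0]])
def cloud(name):
    im,d=env.read_camera(name); p=env.camera_params(name)
    v,u=np.mgrid[0:384,0:512]
    P=np.stack([(u-p['cx'])/p['fx']*d,-(v-p['cy'])/p['fy']*d,-d],-1)
    W=rot(p['orientation']).apply(P.reshape(-1,3)).reshape(384,512,3)+np.array(p['position'])
    W[d==0]=np.nan
    return im,d,W,p
E
python3 - <<'E'
from h import *
for n in ("top","side"):
    im,d,W,p=cloud(n); print(n,p); np.save(n+'.npy',W)
    cv2.imwrite(f'pics/{n}0.png',im)
a=np.hstack([cv2.imread('pics/top0.png'),cv2.imread('pics/side0.png')])
cv2.imwrite('pics/both0.png',cv2.resize(a,(800,300)))
s=env.get_state(); print(s['clock'],s['tcp_pos'],s['orientation'],rot(s['orientation']).as_matrix().round(3),s['wrist_force'],s['finger_gap'])
E
```

```text
top {'fx': 349.7156802961361, 'fy': 349.7156802961361, 'cx': 257.4965703322137, 'cy': 189.4274377559968, 'position': array([ 0.41176662, -0.02158428,  1.0696079 ]), 'orientation': array([-0.70213508, -0.01729766,  0.0336867 ,  0.71103609])}
side {'fx': 382.4745277020078, 'fy': 382.4745277020078, 'cx': 252.66960466425493, 'cy': 191.96955082764032, 'position': array([0.1983315 , 0.64259246, 0.66926827]), 'orientation': array([-0.18845927, -0.09845558,  0.42469294,  0.88001449])}
0.1 [ 0.17574663 -0.54700099  0.23048658] [-8.33374892e-04  9.87952445e-01  1.54755520e-01 -9.88067751e-06] [[ 0.952  0.306 -0.   ]
 [ 0.306 -0.952  0.002]
 [ 0.    -0.002 -1.   ]] [-0.76429344  0.09265183 -0.5996099 ] 0.08557963281894054
```

View pics/top0.png

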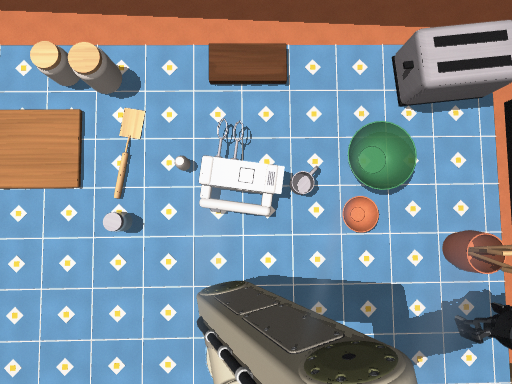

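The top view shows the mixer around pixel (243,177). Its beaters point up (+x world), the nose and shaker at (182,162) are to the left, and the tail and cup at (305,182) are to the right. The button outline shows near (246,175).

Run:
```python
from h import *
W=np.load('top.npy'); im=cv2.imread('pics/top0.png')
roi=np.zeros((384,512),bool); roi[140:215,195:290]=1
z=W[...,2]; m=roi&(z>.074)&(z<.092)
print(m.sum(), np.percentile(z[m],[5,25,50,75,95]))
P=W[m]
mm=cv2.morphologyEx(m.astype(np.uint8),cv2.MORPH_OPEN,np.ones((5,5)))
n,l,st,c=cv2.connectedComponentsWithStats(mm); k=1+st[1:,4].argmax(); print(st[k])
P=W[(l==k)]
r=cv2.minAreaRect(P[:,:2].astype(np.float32)); print('rect',r); print(cv2.boxPoints(r))
big=cv2.resize(im[110:225,170:330],(800,575),interpolation=cv2.INTER_CUBIC)
cv2.imwrite('pics/crop.png',big)
for u,v in [(246,175),(238,175),(254,175)]: print(u,v,W[v,u])
for nm,(u0,u1,v0,v1) in dict(shaker=(170,195,150,175),cup=(288,322,163,198)).items():
    w=W[v0:v1,u0:u1].reshape(-1,3); w=w[w[:,2]>.03]; print(nm,w.min(0),w.max(0))
```

```text
2299 [0.07609379 0.07797272 0.07936602 0.08090138 0.08317635]
[ 199  156   85   37 2153]
rect ((0.5271779894828796, 0.0004435926675796509), (0.23728325963020325, 0.08266681432723999), 81.85983276367188)
[[ 0.46946195 -0.11115006]
 [ 0.5512959  -0.12285529]
 [ 0.58489406  0.11203724]
 [ 0.5030601   0.12374248]]
246 175 [ 0.52509079 -0.01283318  0.07615284]
238 175 [0.52530678 0.00997624 0.07642517]
254 175 [ 0.52432355 -0.03561032  0.08072017]
shaker [0.55027359 0.15901449 0.03076923] [0.58750574 0.19617299 0.07008826]
cup [ 0.47288721 -0.22829625  0.03032158] [ 0.55453537 -0.14436538  0.05857263]
```

View pics/crop.png

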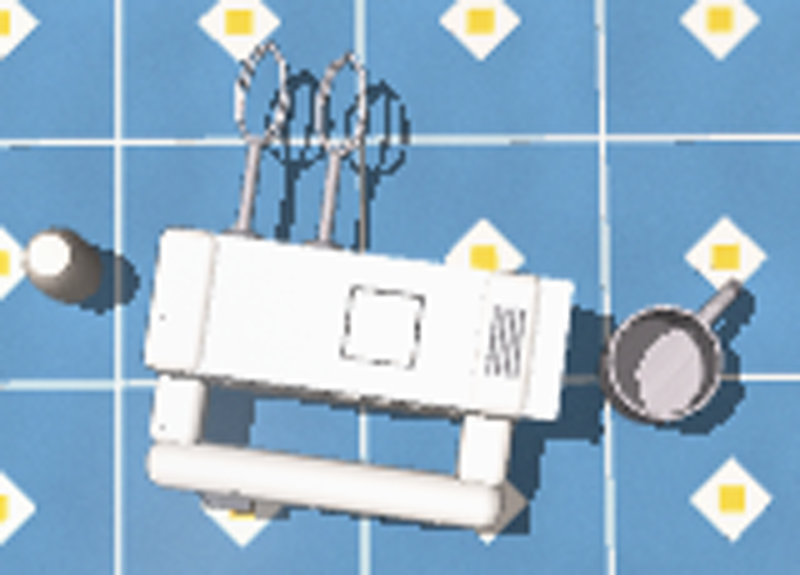

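```bash
cat > prof.py <<'E'
from h import *
p=env.camera_params('top')
def ray(u,v,z):
    d=rot(p['orientation']).apply([(u-p['cx'])/p['fx'],-(v-p['cy'])/p['fy'],-1]); o=np.array(p['position'])
    return o+d*(z-o[2])/d[2]
c=lambda x,y:ray(170+x/5-.4,110+y/5-.4,.08)
pts={k:c(*v) for k,v in dict(tl=(162,230),bl=(147,370),tr=(573,282),br=(556,418),ls1=(214,235),ls2=(203,378),rs1=(486,272),rs2=(468,408),b=(383,327)).items()}
for k,v in pts.items(): print(k,v.round(4))
Y=pts['tl']+pts['bl']-pts['tr']-pts['br']; Y[2]=0; Y/=np.linalg.norm(Y); X=np.array([Y[1],-Y[0],0])
C=(pts['tl']+pts['bl']+pts['tr']+pts['br'])/4; print('C',C,'Y',Y,'yaw deg',np.degrees(np.arctan2(-Y[0],Y[1])))
for k,v in pts.items(): print(k,round((v-C)@X,4),round((v-C)@Y,4))
E
python3 - <<'E'
from prof import *
Ws=np.nanmean([cloud('top')[2] for _ in range(12)],0).reshape(-1,3)
y=(Ws-C)@Y; x=(Ws-C)@X
for y0 in np.arange(-.115,.12,.006):
    s=(abs(x)<.015)&(abs(y-y0)<.003); s2=(abs(x)>.024)&(abs(x)<.036)&(abs(y-y0)<.003)
    print(round(y0,3),(np.nanmean(Ws[s,2])*1e3).round(1),(np.nanmean(Ws[s2,2])*1e3).round(1))
E
```

```text
tl [0.5816 0.1117 0.08  ]
bl [0.5016 0.1204 0.08  ]
tr [ 0.5493 -0.1222  0.08  ]
br [ 0.4716 -0.1111  0.08  ]
ls1 [0.5784 0.0822 0.08  ]
ls2 [0.4967 0.0888 0.08  ]
rs1 [ 0.5556 -0.0726  0.08  ]
rs2 [ 0.4779 -0.0611  0.08  ]
b [ 0.5246 -0.0134  0.08  ]
C [ 5.26025722e-01 -2.95476902e-04  8.00000000e-02] Y [0.13255557 0.99117558 0.        ] yaw deg -7.617293887455605
tl 0.0402 0.1184
bl -0.0402 0.1164
tr 0.0393 -0.1178
br -0.0393 -0.117
ls1 0.041 0.0887
ls2 -0.0409 0.0844
rs1 0.0389 -0.0677
rs2 -0.0396 -0.0667
b 0.0004 -0.0132
-0.115 78.7 78.8
-0.109 79.0 79.1
-0.103 78.8 79.0
-0.097 80.6 80.8
-0.091 82.2 81.8
-0.085 82.0 81.9
-0.079 82.1 82.0
-0.073 81.6 81.2
-0.067 79.3 79.2
-0.061 78.8 78.7
-0.055 78.9 79.0
-0.049 78.9 78.8
-0.043 78.9 79.0
-0.037 78.9 78.8
-0.031 75.2 79.0
-0.025 76.9 79.0
-0.019 77.0 78.8
-0.013 76.9 79.0
-0.007 76.8 78.9
-0.001 77.1 78.8
0.005 75.6 79.0
0.011 77.8 79.0
0.017 78.9 78.9
0.023 78.9 78.9
0.029 78.9 78.8
0.035 78.9 79.1
0.041 78.9 78.8
0.047 79.0 79.0
0.053 79.1 78.6
0.059 78.9 79.1
0.065 78.8 78.9
0.071 78.9 79.1
0.077 78.8 79.1
0.083 79.1 79.0
0.089 80.4 80.2
0.095 81.7 81.8
0.101 82.0 81.8
0.107 82.1 81.7
0.113 81.3 81.1
0.119 78.9 79.8
```

The height profile agrees with the drawn square. In the body frame, the panel spans y from about -70 to +87 mm, and a recess about 2 mm deep is centred at about -13 mm. I'll touch first near the nose end, at world (0.533, 0.055).

```bash
python3 -m creep '[[0.02,-0.018,0,0,0,0],[0.055,-0.05,0,0,0,0],[0.092,-0.083,0,0,0,0],[0.13,-0.115,0,0,0,0],[0.167,-0.148,0,0,0,0],[0.204,-0.18,0,0,0,0],[0.24,-0.213,0,0,0,0],[0.26,-0.23,0,0,0,0]]' 0 20
python3 -m creep '[[0.03,-0.026,0,0,0,3],[0.066,-0.058,0,0,0,7],[0.103,-0.09,0,0,0,11],[0.14,-0.123,0,0,0,15],[0.177,-0.156,0,0,0,19],[0.213,-0.188,0,0,0,23],[0.245,-0.217,0,0,0,25.4],[0.265,-0.234,0,0,0,25.4]]'
python3 - <<'E'
from prof import *
s=env.get_state(); M=rot(s['orientation']).as_matrix(); print(M.round(3)); t=np.array(s['tcp_pos']); print('t',s['clock'],'tcp',t,'F',s['wrist_force'])
for n,a in (('touch',.056),('btn',-.0125)):
    g=C+a*Y; print(n,(M.T@(g-t)).round(4))
E
```

```text
clock: 1.5
tcp_pos: [0.3538, -0.2459, 0.2316]
orientation: [-0.0, 0.988, 0.156, 0.0]
wrist_force: [-0.2, -1.5, -0.6]
finger_gap: 0.0001
clock: 2.3
tcp_pos: [0.5326, 0.0354, 0.2313]
orientation: [-0.009, 0.999, -0.046, 0.001]
wrist_force: [0.1, -0.3, 0.2]
finger_gap: 0.0
tl [0.5816 0.1117 0.08  ]
bl [0.5016 0.1204 0.08  ]
tr [ 0.5493 -0.1222  0.08  ]
br [ 0.4716 -0.1111  0.08  ]
ls1 [0.5784 0.0822 0.08  ]
ls2 [0.4967 0.0888 0.08  ]
rs1 [ 0.5556 -0.0726  0.08  ]
rs2 [ 0.4779 -0.0611  0.08  ]
b [ 0.5246 -0.0134  0.08  ]
C [ 5.26025722e-01 -2.95476902e-04  8.00000000e-02] Y [0.13255557 0.99117558 0.        ] yaw deg -7.617293887455605
tl 0.0402 0.1184
bl -0.0402 0.1164
tr 0.0393 -0.1178
br -0.0393 -0.117
ls1 0.041 0.0887
ls2 -0.0409 0.0844
rs1 0.0389 -0.0677
rs2 -0.0396 -0.0667
b 0.0004 -0.0132
[[ 0.996 -0.093  0.002]
 [-0.093 -0.996  0.019]
 [ 0.    -0.019 -1.   ]]
t 2.3 tcp [0.53263513 0.03542112 0.23126915] F [ 0.11395694 -0.30421203  0.21319546]
touch [-0.0011 -0.0169  0.1516]
btn [-0.0038  0.0515  0.1503]
```

```bash
sed -i 's/^for k,v in pts/if 0:\n  for k,v in pts/; s/^print/#print/; s/^C=\(.*\); print.*/C=\1/' prof.py; sed -i '/^if 0/,$d' prof.py
cat >> prof.py <<'E'
Y=pts['tl']+pts['bl']-pts['tr']-pts['br']; Y[2]=0; Y/=np.linalg.norm(Y); X=np.array([Y[1],-Y[0],0])
C=(pts['tl']+pts['bl']+pts['tr']+pts['br'])/4
def rep():
    s=env.get_state(); M=rot(s['orientation']).as_matrix(); t=np.array(s['tcp_pos'])
    print('t',s['clock'],'tcp',t.round(4),'F',np.round(s['wrist_force'],2),'z axis',M[:,2].round(3),'tool yaw',np.degrees(np.arctan2(M[1,0],M[0,0])).round(2),'bodyxy',((t-C)@X).round(4),((t-C)@Y).round(4))
    for n,a in (('touch',.056),('btn',-.0125)): print(n,(M.T@(C+a*Y-t)).round(4))
E
python3 -m creep '[[0,0,0.03,0,0,0],[0,0,0.06,0,0,0],[0,0,0.09,0,0,0],[0,0,0.11,0,0,0],[0,0,0.125,0,0,0],[0,0,0.13,0,0,0],[0,0,0.13,0,0,0],[0,0,0.13,0,0,0]]'
python3 -c "from prof import *; rep()"
```

```text
clock: 3.1
tcp_pos: [0.5322, 0.0335, 0.1021]
orientation: [-0.009, 0.999, -0.049, 0.001]
wrist_force: [1.2, 0.2, -0.3]
finger_gap: -0.0003
t 3.1 tcp [0.5322 0.0335 0.1021] F [ 1.24  0.24 -0.3 ] z axis [ 0.003  0.019 -1.   ] tool yaw -5.58 bodyxy 0.0016 0.0343
touch [-0.0009 -0.0213  0.0225]
btn [-0.0033  0.0471  0.0213]
```

```bash
python3 -m creep '[[0,-0.007,0,-0.5,0,1],[0,-0.014,0.003,-1.1,0,2],[-0.001,-0.021,0.008,-1.1,0,2],[-0.001,-0.021,0.012,-1.1,0,2],[-0.001,-0.021,0.014,-1.1,0,2],[-0.001,-0.021,0.014,-1.1,0,2],[-0.001,-0.021,0.014,-1.1,0,2],[-0.001,-0.021,0.014,-1.1,0,2]]'
python3 -c "from prof import *; rep()
cv2.imwrite('pics/side1.png',env.read_camera('side')[0])"
```

```text
clock: 3.9
tcp_pos: [0.5306, 0.0324, 0.0878]
orientation: [-0.009, 0.999, -0.049, 0.0]
wrist_force: [1.0, -0.5, -0.9]
finger_gap: -0.0002
t 3.9 tcp [0.5306 0.0324 0.0878] F [ 0.98 -0.52 -0.89] z axis [ 0.001  0.017 -1.   ] tool yaw -5.67 bodyxy 0.0002 0.033
touch [ 0.0006 -0.0228  0.0082]
btn [-0.0017  0.0456  0.007 ]
```

View pics/side1.png

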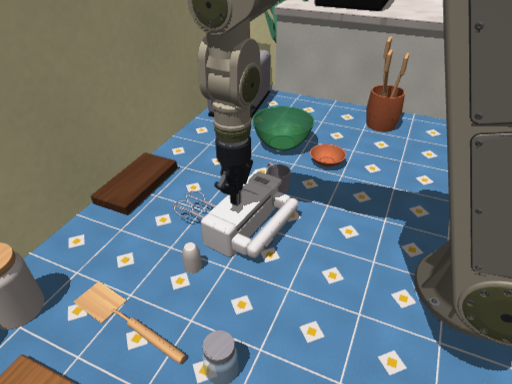

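The side view shows the closed fingers over the panel, with clear space around them and nothing touched. The y shift and the turn were not carried out, though, so I'll check the joints.

```bash
python3 -c "
from prof import *
s=env.get_state(); print(np.round(s['joint_pos'],3),np.round(s['tau'],2),np.round(s['qvel'],3))"; ls .
```

```text
[-0.1    0.317 -0.315  0.939  0.017  3.141] [ 1.000e-02 -4.481e+01  2.643e+01  1.000e-02  6.000e-02  0.000e+00] [-0.001 -0.002  0.    -0.     0.     0.002]
h.py
pics
prof.py
side.npy
top.npy
```

Joint 6 is at its limit of 3.141, which explains the stalled shift. The turn isn't needed, so I'll back off the yaw and redo the shift.

```bash
python3 -m creep '[[0,0,-0.002,0,0,-3],[0,-0.006,-0.002,-0.5,0,-6],[0,-0.014,-0.001,-1,0,-8],[0.001,-0.022,0,-1,0,-8],[0.001,-0.022,0,-1,0,-8],[0.001,-0.022,0,-1,0,-8],[0.001,-0.022,0,-1,0,-8],[0.001,-0.022,0,-1,0,-8]]'
python3 -c "from prof import *; rep(); print(np.round(env.get_state()['joint_pos'],3))"
```

```text
clock: 4.75
tcp_pos: [0.5336, 0.054, 0.0881]
orientation: [0.0, 1.0, 0.02, 0.0]
wrist_force: [0.6, 0.2, -0.1]
finger_gap: -0.0001
t 4.75 tcp [0.5336 0.054  0.0881] F [ 0.6   0.18 -0.13] z axis [ 0. -0. -1.] tool yaw 2.3 bodyxy 0.0003 0.0548
touch [-0.0001 -0.0012  0.0081]
btn [-0.0119  0.0662  0.0081]
[-0.049  0.326 -0.302  0.942 -0.     3.053]
```

```bash
python3 -m creep '[[0,0,0.002,0,0,0],[0,0,0.004,0,0,0],[0,0,0.005,0,0,0],[0,0,0.006,0,0,0],[0,0,0.0065,0,0,0],[0,0,0.007,0,0,0],[0,0,0.007,0,0,0],[0,0,0.007,0,0,0]]'
python3 -c "from prof import *; rep()"
```

```text
clock: 5.55
tcp_pos: [0.5336, 0.0542, 0.0811]
orientation: [0.0, 1.0, 0.02, 0.0]
wrist_force: [0.6, 0.9, 0.1]
finger_gap: 0.0
t 5.55 tcp [0.5336 0.0542 0.0811] F [0.63 0.87 0.09] z axis [ 0. -0. -1.] tool yaw 2.32 bodyxy 0.0003 0.055
touch [-0.0001 -0.001   0.0011]
btn [-0.012   0.0665  0.0011]
```

```bash
python3 -m creep '[[0,0,0.0003,0,0,0],[0,0,0.0006,0,0,0],[0,0,0.0009,0,0,0],[0,0,0.0012,0,0,0],[0,0,0.0015,0,0,0],[0,0,0.0015,0,0,0],[0,0,0.0015,0,0,0],[0,0,0.0015,0,0,0]]'
python3 -c "from prof import *; rep()"
```

```text
clock: 6.35
tcp_pos: [0.5337, 0.0542, 0.08]
orientation: [0.0, 1.0, 0.02, 0.0]
wrist_force: [-2.0, -0.1, 5.3]
finger_gap: -0.0004
t 6.35 tcp [0.5337 0.0542 0.08  ] F [-1.97 -0.09  5.27] z axis [ 0.001 -0.    -1.   ] tool yaw 2.33 bodyxy 0.0003 0.055
touch [-0.0002 -0.001  -0.    ]
btn [-0.012   0.0665 -0.    ]
```

I have 5 N of contact with the panel at z = 0.080, near the nose end. Next I'll lift slightly, hop to the recess and feel for it.

```bash
python3 -m creep '[[0,0,-0.003,0,0,0],[0,0,-0.006,0,0,0],[-0.003,0.015,-0.006,0,0,0],[-0.007,0.04,-0.006,0,0,0],[-0.011,0.06,-0.006,0,0,0],[-0.012,0.0665,-0.006,0,0,0],[-0.012,0.0665,-0.004,0,0,0],[-0.012,0.0665,-0.002,0,0,0]]'
python3 -m creep '[[0,0,0,0,0,0],[0,0,0.001,0,0,0],[0,0,0.002,0,0,0],[0,0,0.0025,0,0,0],[0,0,0.003,0,0,0],[0,0,0.0035,0,0,0],[0,0,0.0035,0,0,0],[0,0,0.0035,0,0,0]]'
python3 -c "from prof import *; rep()"
```

```text
clock: 7.15
tcp_pos: [0.5243, -0.0126, 0.0814]
orientation: [-0.0, 1.0, 0.02, 0.0]
wrist_force: [0.2, -0.1, 0.3]
finger_gap: -0.0001
clock: 7.95
tcp_pos: [0.5243, -0.0128, 0.0781]
orientation: [0.0, 1.0, 0.02, 0.0]
wrist_force: [-0.1, -0.5, -0.1]
finger_gap: 0.0
t 7.95 tcp [ 0.5243 -0.0128  0.0781] F [-0.14 -0.52 -0.07] z axis [ 0. -0. -1.] tool yaw 2.33 bodyxy -0.0 -0.0126
touch [ 0.0119 -0.0675 -0.0019]
btn [ 0.     -0.0001 -0.0019]
```

The tips are at 0.0781 with no contact, about 2 mm below the panel, so they are in the recess. Now I'll press slowly.

```bash
python3 -m creep '[[0,0,0.001,0,0,0],[0,0,0.002,0,0,0],[0,0,0.003,0,0,0],[0,0,0.004,0,0,0],[0,0,0.005,0,0,0],[0,0,0.0056,0,0,0],[0,0,0.0056,0,0,0],[0,0,0.0056,0,0,0]]'
python3 -c "from prof import *; rep()
cv2.imwrite('pics/side2.png',env.read_camera('side')[0][130:280,150:330].repeat(4,0).repeat(4,1))"
```

```text
clock: 8.75
tcp_pos: [0.5244, -0.0128, 0.0723]
orientation: [0.0, 1.0, 0.02, 0.0]
wrist_force: [0.8, -0.3, 1.7]
finger_gap: -0.0001
t 8.75 tcp [ 0.5244 -0.0128  0.0723] F [ 0.81 -0.29  1.7 ] z axis [ 0. -0. -1.] tool yaw 2.32 bodyxy 0.0 -0.0126
touch [ 0.0118 -0.0675 -0.0077]
btn [-0.     -0.0001 -0.0077]
```

View pics/side2.png

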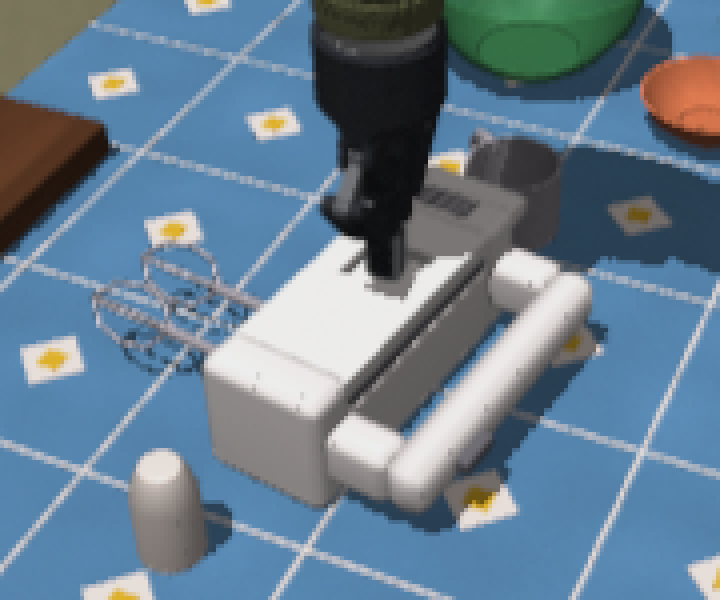

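Run:
```python
from h import *
a=cv2.imread('pics/side0.png')[180:240,160:230]; b=env.read_camera('side')[0][180:240,160:230]
cv2.imwrite('pics/cmp.png',cv2.resize(np.vstack([a,b]),None,fx=5,fy=5,interpolation=cv2.INTER_CUBIC)[:600])
print([env.get_state()['wrist_force'].round(1)])
```

```text
[array([-0.7, -0.1,  1.7])]
```

View pics/cmp.png

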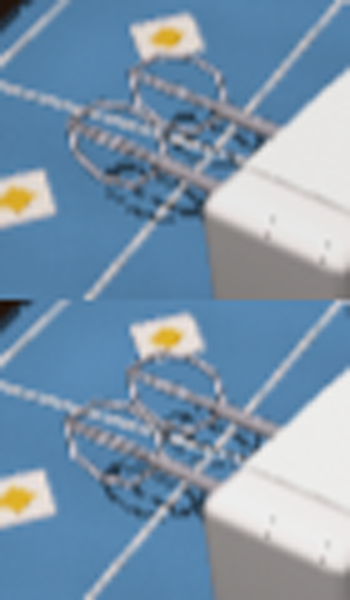

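Comparing before (top) and now (bottom), the beater ends moved by less than 1 px, so the beaters are still held. I'll press further in small steps.

```bash
python3 -m creep '[[0,0,0.0005,0,0,0],[0,0,0.001,0,0,0],[0,0,0.0013,0,0,0],[0,0,0.0016,0,0,0],[0,0,0.0018,0,0,0],[0,0,0.002,0,0,0],[0,0,0.002,0,0,0],[0,0,0.002,0,0,0]]'
python3 - <<'E'
from prof import *
rep()
a=cv2.imread('pics/side0.png')[180:240,160:230]; b=env.read_camera('side')[0][180:240,160:230]
cv2.imwrite('pics/cmp2.png',cv2.resize(np.vstack([a,b]),None,fx=5,fy=5,interpolation=cv2.INTER_CUBIC)[:600])
E
```

```text
clock: 9.65
tcp_pos: [0.5244, -0.0127, 0.0709]
orientation: [0.0, 1.0, 0.02, 0.0]
wrist_force: [-1.3, -0.6, 7.3]
finger_gap: -0.0001
t 9.65 tcp [ 0.5244 -0.0127  0.0709] F [-1.35 -0.64  7.29] z axis [ 0.001 -0.    -1.   ] tool yaw 2.33 bodyxy 0.0 -0.0125
touch [ 0.0118 -0.0675 -0.0091]
btn [-0.     -0.     -0.0091]
```

View pics/cmp2.png

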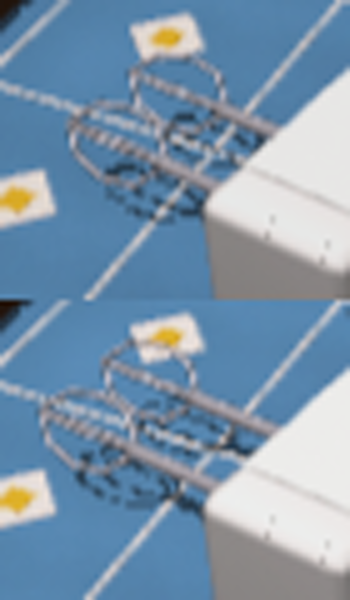

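The beaters have sprung out: their ends moved from about (70,120) to (42,105) in the crop. The button bottomed at 7 N. I'll release straight up and retreat.

```bash
python3 -m creep '[[0,0,-0.002,0,0,0],[0,0,-0.004,0,0,0],[0,0,-0.007,0,0,0],[0,0,-0.011,0,0,0],[0,0,-0.025,0,0,0],[0,0,-0.05,0,0,0],[0,0,-0.09,0,0,0],[0,0,-0.13,0,0,0]]'
python3 -m creep '[[-0.02,0,-0.02,0,0,0],[-0.05,0,-0.02,0,0,0],[-0.08,0,-0.02,0,0,0],[-0.11,0,-0.02,0,0,0],[-0.13,0,-0.02,0,0,0],[-0.14,0,-0.02,0,0,0],[-0.14,0,-0.02,0,0,0],[-0.14,0,-0.02,0,0,0]]'
python3 - <<'E'
from prof import *
rep()
fr=[cloud('top') for _ in range(8)]
cv2.imwrite('pics/top9.png',cv2.resize(np.vstack([cv2.imread('pics/top0.png')[110:170,170:330],fr[0][0][110:225,170:330]]),None,fx=3,fy=3,interpolation=cv2.INTER_CUBIC))
Ws=np.nanmean([f[2] for f in fr],0).reshape(-1,3); y=(Ws-C)@Y; x=(Ws-C)@X
for y0 in np.arange(-.043,.03,.006):
    s=(abs(x)<.015)&(abs(y-y0)<.003); print(round(y0,3),(np.nanmean(Ws[s,2])*1e3).round(1))
E
```

```text
clock: 10.5
tcp_pos: [0.5233, -0.0125, 0.201]
orientation: [-0.0, 1.0, 0.02, -0.001]
wrist_force: [1.2, 0.5, 0.0]
finger_gap: 0.0
clock: 11.3
tcp_pos: [0.3853, -0.0186, 0.2206]
orientation: [0.0, 1.0, 0.02, 0.001]
wrist_force: [-0.5, -0.8, -0.0]
finger_gap: 0.0
t 11.3 tcp [ 0.3853 -0.0186  0.2206] F [-0.53 -0.83 -0.04] z axis [ 0.002 -0.    -1.   ] tool yaw 2.32 bodyxy -0.1371 -0.0368
touch [ 0.1508 -0.0677  0.1408]
btn [ 0.139  -0.0003  0.1408]
-0.043 78.9
-0.037 78.9
-0.031 75.0
-0.025 77.0
-0.019 76.8
-0.013 76.9
-0.007 77.0
-0.001 76.9
0.005 75.6
0.011 77.7
0.017 79.0
0.023 78.7
0.029 79.2
```

View pics/top9.png

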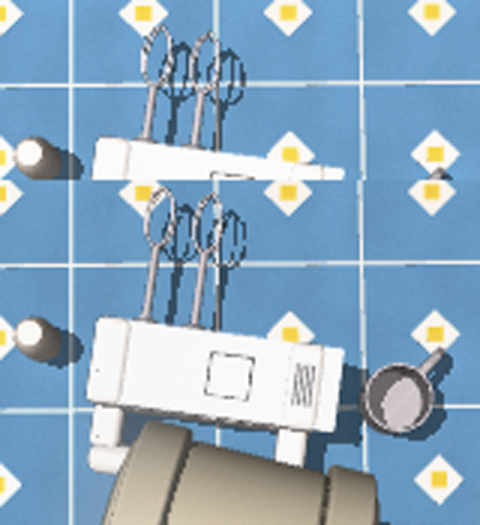

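The beater tips moved outward by about 19/3 ≈ 6.3 px, roughly 19 mm. The button face is back at its rest height, and the mixer and its neighbours haven't moved.

```bash
python3 -c "from workcell import env; print(env.hand_in())"
```

```text
the job is handed in; nothing more can be done
None
```

The beaters are out, the button has sprung back, and the job is handed in; hand-in gives no verdict. I set the closed fingertips on the panel near its nose end (about 5 N at z = 0.080). I then hopped over to the recess instead of sliding along the panel, and pressed the button until it bottomed at about 7 N. After that I let it spring back and took the hand away, finishing at about 11 s of the 64 s allowed.

**Last checks:**
- **Beaters:** in the top view they are about 19 mm further out, measured to roughly 3 mm, so the 16 mm limit is met but not by much.
- **Button:** its face is back at its rest height, about 2 mm below the panel (77 against 79 mm by depth, the same as before).
- **Surroundings:** the mixer, cup and shaker look unmoved by eye, the bowl, spatula, jar and dish were not re-checked, and the wrist force is near zero.

**What went wrong or disagreed:**
- **Joint limit:** joint 6 ran into its range limit early on and stalled a shift. I backed off the yaw and redid it.
- **First press:** it went about 5.7 mm below the expected face height but did not free the beaters. It read only 1.7 N where about 4 N was expected, so I pressed 1.4 mm further.

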